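# Pack the slicer's feed tube with carrot

## Task

Load the hand-crank slicer: drop the two slim carrot chunks down its feed tube, one on top of the other, then press them down with the pusher until the stack is through the springy fins and bottoms out firmly on the disc. Leave the pusher standing in the tube on top of the carrots, and leave everything else on the worktop where it is.

Things in the scene. Friction and masses are not known exactly. Their poses are not given: they have to be found in the camera images.
- slicer: Hand-crank slicer, fixed on the worktop: clear round bowl 202 mm across, 75 mm high to the top of its flat white lid. A clear round feed tube stands on the lid 52 mm from the bowl's centre, towards +x; on the -x side of the lid is a small crank, its knob's top 139 mm above the worktop, not used. Origin under the bowl's centre, z up.
- tube_floor (a point): Centre of the feed tube's bottom, on the slicing disc, 75 mm above the worktop; z points up along the tube. The lower chunk must end standing here. The tube is 47 mm wide inside, 53 mm outside, 150 mm deep.
- tube_mouth (a point): Centre of the open top of the feed tube, level with its rim, 225 mm above the worktop, directly over tube_floor.
- fins (a point): Point on the tube's axis 24 mm above tube_floor. Here four springy plastic fins point inwards from the wall and leave a gap of about 28 mm. Chunks dropped in stay up on them; the stack must be pushed through, 24 mm down, with some 12 N, the fins then hugging its sides. They do not push it back up. Bottoming out is felt as a hard stop: press there with 10 to 20 N.
- carrot_a: One of the two slim carrot chunks, orange, cut flat at both ends, 60 mm long, 40 mm across at the top and 37 mm at the bottom, about 70 g, standing on end on the chopping board. Origin at its middle (30 mm above its underside), z along its length. It may go in either first or second.
- carrot_b: The other slim carrot chunk, the same in size and look as carrot_a; origin at its middle.
- pusher: White plastic pusher of the feed tube, standing upright on its foot on the worktop: a shaft 41 mm across from the foot up to 85 mm, a flange 56 mm across from 85 to 91 mm, then a grip 31 mm across from 91 to 135 mm (its top). About 110 g. Origin at the centre of its foot, z up.
- board: Wooden chopping board, 300 x 200 x 15 mm, fixed; origin at the centre of its underside, x along its length. The three chunks stand in a row along its length, 30 mm to the +y side of its middle line and about 85 mm apart; the knife lies on the -y side.
- carrot_fat: A fat carrot chunk, 60 mm long and 62 mm across, too wide for the tube, standing on the same board; origin at its middle. Not to be moved.
- knife: Kitchen knife lying on the board, 300 mm long and 18 mm high at its handle; origin on its underside near the heel of the blade. Not to be moved.
- mug: White mug, 80 mm across, 90 mm high, origin under its centre. Stands near the pusher; not to be moved.
- soap: Green soap bottle, 60 mm across, 190 mm high, origin under its centre. Not to be moved.
- rice_bowl: Blue rice bowl, 116 mm across, 62 mm high, origin under its centre. Not to be moved.
- jar: Glass jar with a steel lid, 72 mm across, 110 mm high, origin under its centre. Not to be moved.

How it is judged:
On the way, in this order (a step that is already met when the one before it is completed fails the run):
1. both slim chunks are inside the feed tube (horizontal distance between each of carrot_a, carrot_b and tube_floor below 0.008 m and z of each of carrot_a, carrot_b in the frame of tube_floor below 0.125 m), for 0.2 s.
2. the stack has bottomed out on the disc and the pusher presses it there firmly, with more than 5 N (((horizontal distance between each of carrot_a, carrot_b and tube_floor below 0.008 m and z of carrot_a in the frame of tube_floor below 0.033 m and z of carrot_b in the frame of tube_floor below 0.094 m) or (horizontal distance between each of carrot_b, carrot_a and tube_floor below 0.008 m and z of carrot_b in the frame of tube_floor below 0.033 m and z of carrot_a in the frame of tube_floor below 0.094 m)) and (contact force between pusher and carrot_a above 5 N or contact force between pusher and carrot_b above 5 N)), for 0.2 s.
At the end, for the whole second after the job is handed in: Both slim chunks are in the feed tube, the lower one within 3 mm of the disc and the upper one on it within 4 mm; the pusher stands released in the tube on top of them, upright within 12 degrees, and all is at rest (((horizontal distance between each of carrot_a, carrot_b and tube_floor below 0.008 m and z of carrot_a in the frame of tube_floor below 0.033 m and z of carrot_b in the frame of tube_floor below 0.094 m) or (horizontal distance between each of carrot_b, carrot_a and tube_floor below 0.008 m and z of carrot_b in the frame of tube_floor below 0.033 m and z of carrot_a in the frame of tube_floor below 0.094 m)) and horizontal distance between pusher and tube_floor below 0.008 m and z of pusher in the frame of tube_floor between 0.11 and 0.128 m and angle between pusher's own z axis and vertical below 0.21 rad and linear speed of each of pusher, carrot_a, carrot_b below 0.02 m/s); the robot touches nothing.
It fails at once if the fat chunk, knife, mug, soap bottle, rice bowl or jar is shifted by more than 30 mm (distance of any of carrot_fat, knife, mug, soap, rice_bowl, jar from where it was at the start of the episode above 0.03 m).
It also fails if it takes over 72 s, if anything falls off the work surface, if the arm or the gripper's body presses on something with over 40 N, if the wrist force passes 120 N, or if a joint passes its speed limit or range.

## Robot

A 7-joint arm with a two-finger parallel gripper is mounted at the origin on the work surface. World frame = base frame: x ahead of the robot, y to its left, z up, the work surface at z = 0. Lengths are in m, angles in rad, forces in N, time in s.
With the tool pointing down it reaches from about 0.4 to 0.75 m from the base axis. Payload 19.5 kg.
Tool frame: the origin (TCP) lies midway between the tips of the shut fingers; the grasp point (between the pads) lies 19 mm behind it; z points along the fingers, y is the line along which they close (so a half turn about z gives the same grasp; the last joint's range is limited). The gripper opens to 85 mm and grips with 20 to 120 N. Pads are 22 mm wide; open, the fingers measure 114 mm over their backs; the gripper's body (76 mm by 85 mm) begins 54 mm behind the grasp point. The pads swing forward as they close: fully open they stand 13 mm farther back than shut.
Start: joints at [1.224, 0.707, -0.028, 1.485, 0.022, 0.951, -0.075], TCP at [0.173, -0.548, 0.231] pointing down, gripper open.
Joint ranges: [-2.71, 2.71], [-0.32, 2.16], [-1.57, 1.52], [0, 2.45], [-1.46, 4.6], [0, 2.02], [-2.83, 2.83]. Speed limits (rad/s): [1.89, 1.89, 2.57, 2.57, 3.01, 3.01, 3.01].

## Interface

Orientations are given as [roll, pitch, yaw] about the fixed x, y, z axes, in that order (R = Rz(yaw) Ry(pitch) Rx(roll)).
In Python, from plant import arm, read_camera, spotter gives the robot as it stands.
- The arm moves only by the shell command python3 -m creep 'ROWS' [FORCE]. ROWS is JSON, a list of rows, each a list of 5 numbers: the finger opening in cm, from 0 to 8.54, then the shift along the tool's x, y, z in cm, then the turn about the tool's z in degrees. A call has 1 to 20 rows; each row is the pose to reach, as a shift and turn from the pose commanded when the call began, along the tool's axes at that moment; what a row does not reach only later rows make up. A row lasts 1/12 s, in which the tool goes at most 41.7 mm and 7.16 degrees, less where a joint would pass 70% of its speed; a pose out of reach is approached as far as the arm can. A call with a gripper value outside its range is refused whole. The fingers move at their own pace and stop on an object; FORCE is the grip in N (left out, the last holds). Time passes only in rows, so rows that repeat a pose let the fingers close. It gives the time, the measured TCP pose, the force, the opening and the grip force at its end, in the units of the state.
- arm.get_state(): the state, without advancing time (a new reading comes with each control period).
- read_camera(name): name is "scene" or "top" or "wrist"; returns a dict with "img" (480x640x3 uint8, blue, green, red), "camera_matrix" (3x3 intrinsics, pixels), "D" ([k1, k2, p1, p2, k3] as OpenCV has them; the pictures are not rectified), "extrinsics" (4x4, takes a point from camera to world coordinates); the wrist camera has in their place "hand_eye" (4x4, takes a point from camera to tool coordinates, whose origin is the TCP and whose axes are the flange's). Camera axes: x right, y down, z forward; pixel columns grow to the right and rows downward; lengths in m; the calibration is good to about 2 mm. A picture is of the moment at which its call begins: read the wrist's pose just before it. There is no depth.
- arm.sign_off(): hands the job in; it is judged then, once.
Trained networks look in a picture, given as the dict that the camera call returned (one of the last four; its "shot" number tells which), for a name from the list of things; names that differ only in an ending like _2 or _b are one class to them, and where a whole thing is asked for, a point or a joint stands for the part that bears it (a point fixed in the world has none). Each returns a list of dicts, best first, with "score" (0 to 1); they miss things now and then, are a little off and sometimes report something else, mostly with a low value. They report only what shows in the picture. A call takes as long as a camera call.
- spotter.search_frame(target, picture): "xyz" ([x, y, z] in m, in world coordinates, good to about 4 mm: the middle of the surface that is visible of it).
- spotter.outline_of(target, picture): "region" (480x640 bool, what is visible of it).
- spotter.tip_of(target, picture): "xyz" ([x, y, z] in m, in world coordinates, good to about 4 mm: a listed point, or the origin of a listed thing).
The state is a dict: "clock": time; "q": joint angles; "qd": joint speeds; "tau": joint torques, N m; "tool_pos": TCP position; "tcp_rot": TCP orientation; "wrist_force": force on the tool from outside, world axes, zero at the start; "wrist_torque": the same for the moment, N m; "opening": opening from 0.0 (shut) to 1.0 (fully open); "finger_force": force on a finger pad.
Only numpy, scipy, OpenCV 4.12 (cv2) and the standard library are available. Lean on these libraries where they do the work, as an engineer would, in place of code of your own. Each camera call takes 0.05 s, during which the arm holds its last target. There are 200 camera calls.

## Working session

There is one attempt and no reset: what is moved stays moved. The work goes in short steps, Python scripts to look and compute and a shell command to move; the robot and the scene stay as the last step left them, time stands still between calls to the robot, and variables do not carry over. Pictures are saved under pics/ and viewed, at most 12 in all, crops included, and the job is handed in when it is done.

```bash
ls; mkdir -p pics; cat > h.py <<'E'
import numpy as np, cv2
from plant import arm, read_camera, spotter
from scipy.spatial.transform import Rotation as R
def state():
    s=arm.get_state(); return s
E
python3 - <<'E'
from h import *
s=arm.get_state(); print({k:np.round(v,3).tolist() for k,v in s.items()})
for c in ("top","scene"):
    p=read_camera(c); cv2.imwrite(f"pics/{c}0.png",p["img"])
    for n in ["tube_mouth","tube_floor","slicer","carrot_a","pusher","carrot_fat","board","mug","soap","jar","rice_bowl","knife"]:
        print(c,n,[(np.round(d["xyz"],3).tolist(),round(d["score"],2)) for d in spotter.tip_of(n,p)[:4]])
E
```

```text
pics
{'clock': 0.0, 'q': [1.224, 0.707, -0.028, 1.485, 0.022, 0.951, -0.075], 'qd': [-0.0, 0.001, -0.0, 0.001, -0.0, -0.001, 0.0], 'tau': [0.0, -88.322, 1.234, -23.616, 0.017, 0.007, -0.0], 'tool_pos': [0.172, -0.548, 0.231], 'tcp_rot': [-3.141, 0.0, 0.305], 'wrist_force': [-0.898, -0.317, -0.378], 'wrist_torque': [-0.017, 0.017, 0.014], 'finger_force': 0.0, 'opening': 1.002}
top tube_mouth [([0.569, 0.029, 0.226], 0.63)]
top tube_floor [([0.568, 0.028, 0.072], 0.94)]
top slicer [([0.586, -0.018, -0.001], 0.56)]
top carrot_a [([0.625, -0.248, 0.042], 0.66), ([0.542, -0.266, 0.044], 0.55)]
top pusher [([0.449, 0.297, -0.001], 0.74), ([0.584, -0.016, -0.002], 0.64), ([0.54, -0.3, 0.001], 0.19)]
top carrot_fat [([0.453, -0.277, 0.044], 0.66)]
top board [([0.539, -0.3, 0.005], 0.66)]
top mug [([0.587, 0.291, -0.001], 0.8), ([0.449, 0.297, -0.001], 0.31)]
top soap [([0.557, 0.479, 0.002], 0.9)]
top jar []
top rice_bowl [([0.8, -0.066, -0.003], 0.84), ([0.572, 0.03, 0.097], 0.2)]
top knife [([0.546, -0.358, 0.012], 0.97)]
scene tube_mouth [([0.57, 0.031, 0.226], 0.73), ([0.54, -0.271, 0.045], 0.62)]
scene tube_floor [([0.57, 0.029, 0.071], 0.59)]
scene slicer [([0.586, -0.018, -0.003], 0.56)]
scene carrot_a [([0.537, -0.268, 0.045], 0.7), ([0.626, -0.251, 0.046], 0.67)]
scene pusher [([0.451, 0.297, 0.001], 0.68)]
scene carrot_fat [([0.55, -0.367, 0.012], 0.61), ([0.457, -0.281, 0.045], 0.56), ([0.571, 0.026, 0.1], 0.33)]
scene board [([0.543, -0.297, -0.001], 0.92), ([0.767, 0.17, -0.002], 0.3)]
scene mug [([0.586, 0.29, 0.001], 0.6)]
scene soap [([0.561, 0.476, -0.0], 0.78), ([0.448, 0.295, 0.002], 0.3)]
scene jar [([0.766, 0.171, -0.001], 0.69), ([0.589, -0.022, -0.002], 0.21)]
scene rice_bowl [([0.799, -0.066, -0.002], 0.57), ([0.547, -0.364, 0.012], 0.54)]
scene knife [([0.55, -0.364, 0.013], 0.62)]
```

View pics/top0.png

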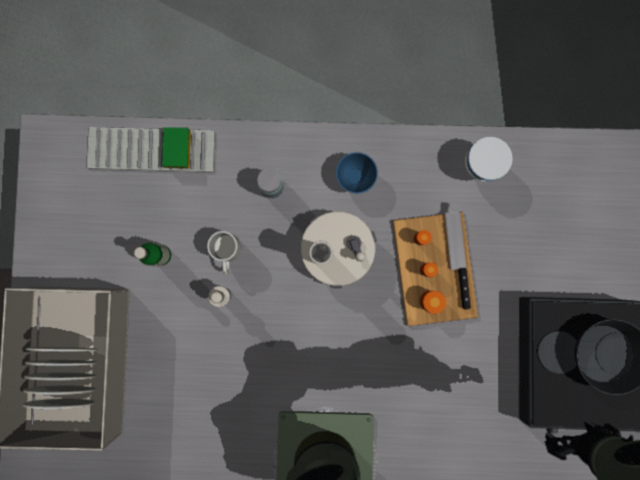

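View pics/scene0.png

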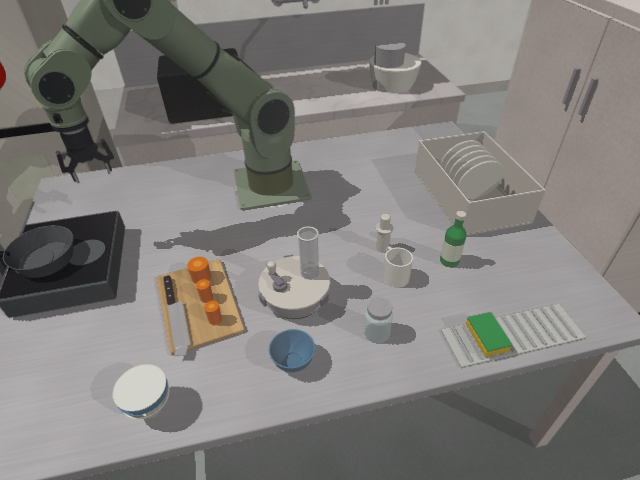

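The top view shows the fat chunk at pixel (433,301), the slim ones at (430,270) and (424,238), the tube at (320,252), the pusher at (219,296) and the mug behind it at (222,243). This agrees with the network positions. Next I'll move above the slim chunks and refine with the wrist camera.

```bash
cat >> h.py <<'E'
def row(goal,yaw,s=None):
    "shift (cm, tool axes) and turn (deg) from the present pose to goal with tool down and given yaw"
    s=s or arm.get_state(); r=R.from_euler("xyz",s["tcp_rot"])
    d=r.inv().apply(np.array(goal)-s["tool_pos"])*100
    t=(r.inv()*R.from_euler("xyz",[np.pi,0,yaw])).as_rotvec(degrees=True)
    print("row",np.round(d,2),"turn",np.round(t,1))
E
python3 - <<'E'
from h import *
row([0.54,-0.267,0.22],0.155)
p=read_camera("wrist"); print(p["hand_eye"].round(3))
E
```

```text
row [ 43.5  -15.82   1.13] turn [-0.   0.   8.6]
[[-0.001 -0.956 -0.292  0.074]
 [ 1.    -0.001  0.     0.   ]
 [-0.001 -0.292  0.956 -0.143]
 [ 0.     0.     0.     1.   ]]
```

```bash
python3 -m creep '[[8.5,10,-3.6,0.3,2],[8.5,20,-7.2,0.5,4],[8.5,30,-11,0.8,6],[8.5,40,-14.5,1,8.6],[8.5,43.5,-15.8,1.1,8.6],[8.5,43.5,-15.8,1.1,8.6],[8.5,43.5,-15.8,1.1,8.6],[8.5,43.5,-15.8,1.1,8.6],[8.5,43.5,-15.8,1.1,8.6],[8.5,43.5,-15.8,1.1,8.6],[8.5,43.5,-15.8,1.1,8.6],[8.5,43.5,-15.8,1.1,8.6],[8.5,43.5,-15.8,1.1,8.6],[8.5,43.5,-15.8,1.1,8.6],[8.5,43.5,-15.8,1.1,8.6]]' 40
cat >> h.py <<'E'
def cam(p,s):
    "camera-to-world rotation and position"
    T=p.get("extrinsics")
    if T is None:
        W=np.eye(4); W[:3,:3]=R.from_euler("xyz",s["tcp_rot"]).as_matrix(); W[:3,3]=s["tool_pos"]; T=W@p["hand_eye"]
    return T
def topix(p,T,X):
    T=np.linalg.inv(T); u,_=cv2.projectPoints(np.atleast_2d(np.array(X,float)),cv2.Rodrigues(T[:3,:3])[0],T[:3,3],p["camera_matrix"],np.array(p["D"])); return u[:,0]
E
python3 - <<'E'
from h import *
s=arm.get_state(); p=read_camera("wrist"); cv2.imwrite("pics/w1.png",p["img"]); T=cam(p,s)
print(np.round(s["tool_pos"],3),np.round(s["tcp_rot"],3))
for i in range(2):
  if i: p=read_camera("wrist")
  print([(np.round(d["xyz"],3).tolist(),round(d["score"],2)) for d in spotter.tip_of("carrot_a",p)[:4]])
for c in ("top","scene"):
  q=read_camera(c)
  for n in("carrot_a","tube_mouth","tube_floor"): print(c,n,[(np.round(d["xyz"],3).tolist(),round(d["score"],2)) for d in spotter.tip_of(n,q)[:3]])
E
```

```text
clock: 2.6
tool_pos: [0.5393, -0.2682, 0.2204]
tcp_rot: [3.141, 0.0, 0.153]
wrist_force: [0.3, -0.1, 0.1]
opening: 0.995
finger_force: 0.0
[ 0.539 -0.268  0.22 ] [3.141 0.    0.153]
[([0.536, -0.269, 0.043], 0.84), ([0.625, -0.251, 0.044], 0.77)]
[([0.625, -0.254, 0.047], 0.56), ([0.538, -0.269, 0.042], 0.56)]
top carrot_a [([0.541, -0.267, 0.045], 0.61), ([0.626, -0.249, 0.05], 0.49)]
top tube_mouth [([0.568, 0.029, 0.226], 0.55)]
top tube_floor [([0.569, 0.03, 0.073], 0.57)]
scene carrot_a [([0.627, -0.25, 0.045], 0.78), ([0.538, -0.268, 0.045], 0.56)]
scene tube_mouth [([0.572, 0.026, 0.22], 0.89)]
scene tube_floor [([0.569, 0.032, 0.074], 0.72)]
```

View pics/w1.png

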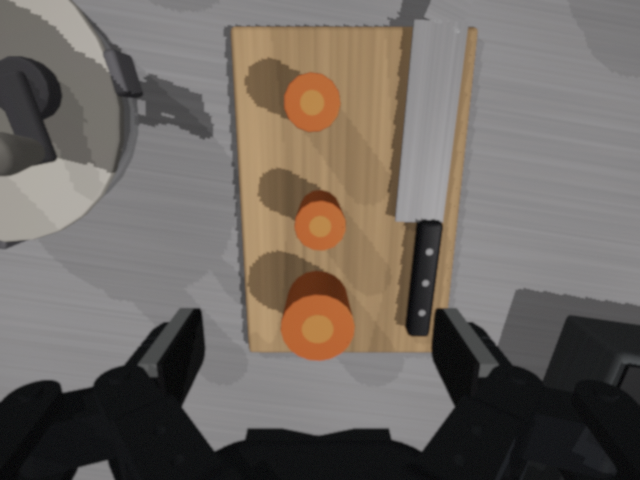

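The wrist view shows the slim chunks' tops at about (320,226) and (312,102), with the fat one at (318,327). I'll intersect those rays with the chunk-top height of 75 mm.

```bash
cat >> h.py <<'E'
def ray(p,T,uv,z):
    n=cv2.undistortPoints(np.array([[uv]],float),p["camera_matrix"],np.array(p["D"]))[0,0]
    d=T[:3,:3]@np.r_[n,1]; o=T[:3,3]; return o+d*(z-o[2])/d[2]
E
python3 - <<'E'
from h import *
s=arm.get_state(); p=read_camera("wrist"); T=cam(p,s)
for uv in((320,226),(320,226.5),(312.5,102)): print(uv,ray(p,T,uv,0.075).round(4))
hsv=cv2.cvtColor(p["img"],cv2.COLOR_BGR2HSV); m=cv2.inRange(hsv,(5,100,150),(22,255,255))
for c in cv2.findContours(m,cv2.RETR_EXTERNAL,cv2.CHAIN_APPROX_NONE)[0]:
    if cv2.contourArea(c)>800:
        (a,b),r=cv2.minEnclosingCircle(c); e=cv2.fitEllipse(c); print(np.round([a,b,r],1),np.round(e[0],1),np.round(e[1],1),ray(p,T,e[0],.075).round(4))
E
```

```text
(320, 226) [ 0.5382 -0.2695  0.075 ]
(320, 226.5) [ 0.5379 -0.2695  0.075 ]
(312.5, 102) [ 0.6255 -0.2505  0.075 ]
[318.5 327.   40. ] [318.2 328.7] [63.8 76.9] [ 0.4512 -0.2816  0.075 ]
[320.5 229.7  27.8] [320.8 228.3] [50.7 53.1] [ 0.5366 -0.2703  0.075 ]
[311.  105.5  34.7] [314.4 103.7] [57.1 63.5] [ 0.6246 -0.252   0.075 ]
```

```bash
python3 -m creep '[[8.5,-0.15,0.1,4,0],[8.5,-0.15,0.1,8,0],[8.5,-0.15,0.1,12,0],[8.5,-0.15,0.1,15,0],[8.5,-0.15,0.1,17,0],[8.5,-0.15,0.1,18,0],[8.5,-0.15,0.1,18,0],[3,-0.15,0.1,18,0],[3,-0.15,0.1,18,0],[3,-0.15,0.1,18,0],[3,-0.15,0.1,18,0],[3,-0.15,0.1,18,0],[3,-0.15,0.1,18,0],[3,-0.15,0.1,18,0],[3,-0.15,0.1,18,0],[3,-0.15,0.1,18,0]]' 40
python3 - <<'E'
from h import *
row([0.5695,0.029,0.30],0.155)
E
```

```text
clock: 4.58
tool_pos: [0.5394, -0.2689, 0.0415]
tcp_rot: [3.14, -0.002, 0.154]
wrist_force: [-0.3, -0.2, 9.8]
opening: 0.449
finger_force: 39.2
row [  7.6  -28.94 -25.87] turn [ 0.1 -0.1 -0. ]
```

```bash
python3 -m creep '[[3,0,0,-2,0],[3,0,0,-5,0],[3,0,0,-9,0],[3,0,0,-13,0],[3,0,0,-17,0],[3,0,0,-21,0],[3,2,-4,-25,0],[3,3,-8,-25.9,0],[3,4,-12,-25.9,0],[3,5,-16,-25.9,0],[3,6,-20,-25.9,0],[3,7,-24,-25.9,0],[3,7.6,-27,-25.9,0],[3,7.6,-28.9,-25.9,0],[3,7.6,-28.9,-25.9,0],[3,7.6,-28.9,-25.9,0],[3,7.6,-28.9,-25.9,0],[3,7.6,-28.9,-25.9,0]]'
python3 - <<'E'
from h import *
s=arm.get_state(); p=read_camera("wrist"); cv2.imwrite("pics/w2.png",p["img"]); T=cam(p,s)
print([(n,np.round(d["xyz"],3).tolist(),round(d["score"],2)) for n in("carrot_a","tube_mouth") for d in spotter.tip_of(n,p)[:3]])
q=read_camera("scene"); cv2.imwrite("pics/s2.png",q["img"][130:330,200:420])
print([(n,np.round(d["xyz"],3).tolist(),round(d["score"],2)) for n in("carrot_a","tube_mouth") for d in spotter.tip_of(n,q)[:3]])
im=cv2.resize(q["img"][130:330,200:420],None,fx=2.5,fy=2.5)
im=np.hstack([cv2.resize(p["img"],(400,300)),im[:300,:400]]) if 0 else im
cv2.imwrite("pics/s2.png",im)
E
```

```text
clock: 6.08
tool_pos: [0.5694, 0.0276, 0.2996]
tcp_rot: [3.141, -0.0, 0.153]
wrist_force: [-0.1, 0.7, -0.5]
opening: 0.451
finger_force: 40.5
[('carrot_a', [0.623, -0.249, 0.046], 0.92), ('carrot_a', [0.566, 0.028, 0.302], 0.81), ('tube_mouth', [0.571, 0.029, 0.23], 0.97)]
[('carrot_a', [0.626, -0.25, 0.045], 0.9), ('carrot_a', [0.569, 0.031, 0.304], 0.85), ('tube_mouth', [0.573, 0.029, 0.223], 0.83)]
```

View pics/w2.png

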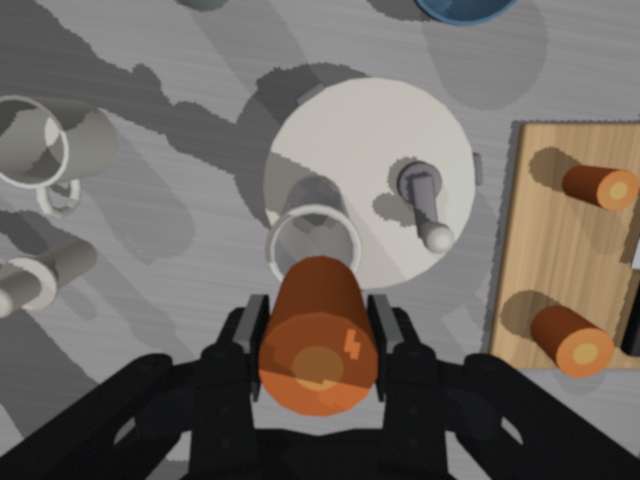

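View pics/s2.png

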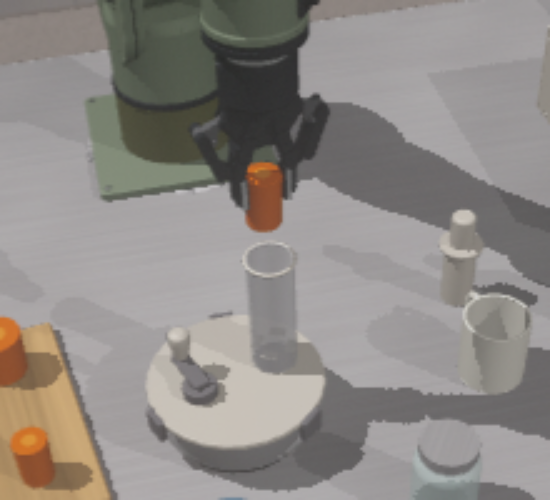

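The wrist view shows the held chunk's top face centred near (318,363), and the tube rim spanning columns 267–361 with its far edge at row 204. The scene crop shows the chunk vertical above the tube. I'll compute the offset between chunk and rim in this single view.

```bash
python3 - <<'E'
from h import *
s=arm.get_state(); p=read_camera("wrist"); T=cam(p,s); r=R.from_euler("xyz",s["tcp_rot"])
def tool(uv,z): return (r.inv().apply(ray(p,T,uv,z)-s["tool_pos"])*1000).round(1)
for n,uv,z in [("rim L",(267,248),.225),("rim R",(361,248),.225),("rim far",(314,204),.225),("rimfar in",(314,210),.225),("top L",(259,360),.334),("top R",(378,360),.334),("top near",(318,416),.334),("top far",(318,311),.334),("bot far",(320,257),.274)]: print(n,tool(uv,z))
row([.5705,.029,.235],.155)
for c in("top","scene"):
  q=read_camera(c); print(c,[(np.round(d["xyz"],3).tolist(),round(d["score"],2)) for d in spotter.tip_of("tube_mouth",q)[:1]])
E
```

```text
rim L [  3.4 -29.4  74.3]
rim R [ 3.3 25.5 74.3]
rim far [29.5 -1.9 74.3]
rimfar in [26.1 -1.9 74.3]
top L [  1.4 -18.6 -34.7]
top R [  1.3  19.4 -34.7]
top near [-20.3   0.2 -34.7]
top far [ 18.7   0.2 -34.7]
bot far [15.1  1.2 25.3]
row [ 0.12 -0.02  6.43] turn [-0.  0. -0.]
top []
scene [([0.572, 0.028, 0.22], 0.78)]
```

```bash
python3 -m creep '[[3,0.4,-0.06,1,0],[3,0.4,-0.06,2.5,0],[3,0.4,-0.06,4,0],[3,0.4,-0.06,4,0],[3,0.4,-0.06,4.5,0],[3,0.4,-0.06,5,0],[3,0.4,-0.06,5.5,0],[3,0.4,-0.06,5.8,0],[3,0.4,-0.06,5.8,0],[3,0.4,-0.06,5.8,0]]'
python3 - <<'E'
from h import *
q=read_camera("scene"); p=read_camera("wrist")
im=cv2.resize(q["img"][200:290,260:360],None,fx=4,fy=4); cv2.imwrite("pics/s3.png",np.hstack([im,cv2.resize(p["img"][130:,170:470],(400,360),)[:,:400]]))
print(np.round(arm.get_state()["wrist_force"],1))
E
```

```text
clock: 7.47
tool_pos: [0.5732, 0.03, 0.2414]
tcp_rot: [-3.142, -0.0, 0.155]
wrist_force: [0.2, -0.4, -0.7]
opening: 0.448
finger_force: 40.5
[ 0.2  0.  -1.2]
```

View pics/s3.png

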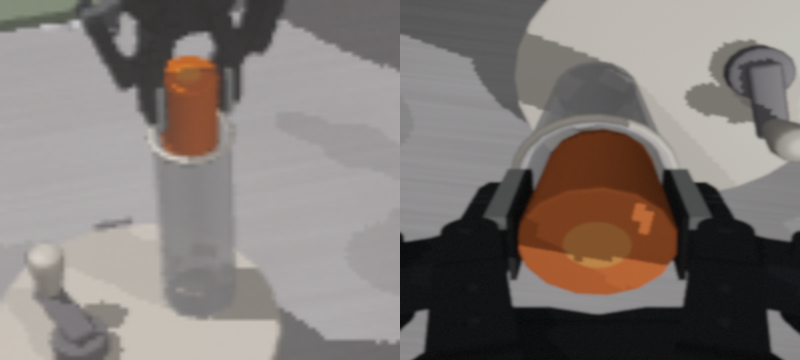

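The chunk's lower end sits inside the rim with no contact force. I'll lower it a little more and release.

```bash
python3 -m creep '[[3,0,0,0.5,0],[3,0,0,0.5,0],[8.5,0,0,0.5,0],[8.5,0,0,0.5,0],[8.5,0,0,0.5,0],[8.5,0,0,0.5,0],[8.5,0,0,0.5,0],[8.5,0,0,0.5,0],[8.5,0,0,-3,0],[8.5,0,0,-6,0],[8.5,0,0,-6,0],[8.5,0,0,-6,0]]'
python3 - <<'E'
from h import *
for c in("scene","wrist"):
  q=read_camera(c); print(c,[(np.round(d["xyz"],3).tolist(),round(d["score"],2)) for d in spotter.tip_of("carrot_a",q)[:3]])
row([.6255,-.2508,.30],.155); row([.6255,-.2508,.040],.155)
E
```

```text
clock: 8.57
tool_pos: [0.5736, 0.03, 0.3025]
tcp_rot: [3.142, -0.002, 0.155]
wrist_force: [0.3, -0.4, -0.5]
opening: 0.997
finger_force: 0.0
scene [([0.625, -0.249, 0.042], 0.54)]
wrist [([0.572, 0.03, 0.126], 0.91), ([0.626, -0.248, 0.045], 0.76)]
row [ 0.87 28.56  0.04] turn [-0.   0.1 -0. ]
row [ 0.9  28.57 26.04] turn [-0.   0.1 -0. ]
```

The first chunk sits on the fins at z ≈ 0.126, as expected. Next is the second chunk.

```bash
python3 -m creep '[[8.5,0.1,4,0,0],[8.5,0.2,8,0,0],[8.5,0.4,12,0,0],[8.5,0.5,16,0,0],[8.5,0.6,20,1,0],[8.5,0.7,24,4,0],[8.5,0.8,27,8,0],[8.5,0.8,28.5,12,0],[8.5,0.8,28.5,16,0],[8.5,0.8,28.5,18,0],[8.5,0.8,28.5,18,0],[8.5,0.8,28.5,18,0],[8.5,0.8,28.5,18,0]]'
python3 - <<'E'
from h import *
q=read_camera("wrist"); s=arm.get_state(); print([(np.round(d["xyz"],3).tolist(),round(d["score"],2)) for d in spotter.tip_of("carrot_a",q)[:3]])
row([.625,-.2503,.040],.155)
E
```

```text
clock: 9.85
tool_pos: [0.6259, -0.2503, 0.1234]
tcp_rot: [3.141, -0.002, 0.155]
wrist_force: [-0.4, 0.5, 0.2]
opening: 0.993
finger_force: 0.0
[([0.625, -0.252, 0.049], 0.63)]
row [-0.13 -0.03  8.38] turn [ 0.1 -0.2  0. ]
```

```bash
python3 -m creep '[[8.5,-0.1,0,4,0],[8.5,-0.1,0,7,0],[8.5,-0.1,0,8.3,0],[8.5,-0.1,0,8.3,0],[8.5,-0.1,0,8.3,0],[3,-0.1,0,8.3,0],[3,-0.1,0,8.3,0],[3,-0.1,0,8.3,0],[3,-0.1,0,8.3,0],[3,-0.1,0,8.3,0],[3,-0.1,0,8.3,0],[3,-0.1,0,8.3,0],[3,-0.1,0,8.3,0],[3,-0.1,0,8.3,0]]' 40
python3 - <<'E'
from h import *
row([.573,.030,.30],.155)
E
```

```text
clock: 11.12
tool_pos: [0.6245, -0.2507, 0.0394]
tcp_rot: [3.141, -0.001, 0.155]
wrist_force: [-1.5, 1.3, 9.1]
opening: 0.453
finger_force: 39.4
row [ -0.73 -28.51 -26.08] turn [ 0.  -0.1 -0. ]
```

```bash
python3 -m creep '[[3,0,0,-2,0],[3,0,0,-5,0],[3,0,0,-9,0],[3,0,0,-13,0],[3,0,0,-17,0],[3,0,0,-21,0],[3,-0.1,-4,-25,0],[3,-0.2,-8,-26,0],[3,-0.3,-12,-26,0],[3,-0.4,-16,-26,0],[3,-0.5,-20,-26,0],[3,-0.6,-24,-26,0],[3,-0.7,-27,-26,0],[3,-0.7,-28.5,-26,0],[3,-0.7,-28.5,-26,0],[3,-0.7,-28.5,-26,0],[3,-0.7,-28.5,-26,0],[3,-0.7,-28.5,-26,0],[3,-0.7,-28.5,-26,0],[3,-0.7,-28.5,-26,0]]'
python3 - <<'E'
from h import *
s=arm.get_state(); p=read_camera("wrist"); cv2.imwrite("pics/w4.png",p["img"])
print(np.round(s["tool_pos"],4),[(n,np.round(d["xyz"],3).tolist(),round(d["score"],2)) for n in("carrot_a","tube_mouth") for d in spotter.tip_of(n,p)[:3]])
E
```

```text
clock: 12.78
tool_pos: [0.5733, 0.0293, 0.2983]
tcp_rot: [3.142, 0.0, 0.154]
wrist_force: [-0.2, 0.0, -1.4]
opening: 0.45
finger_force: 40.4
[0.5733 0.0293 0.2983] [('carrot_a', [0.571, 0.029, 0.129], 0.8), ('carrot_a', [0.575, 0.027, 0.307], 0.7), ('tube_mouth', [0.573, 0.028, 0.228], 0.56)]
```

View pics/w4.png

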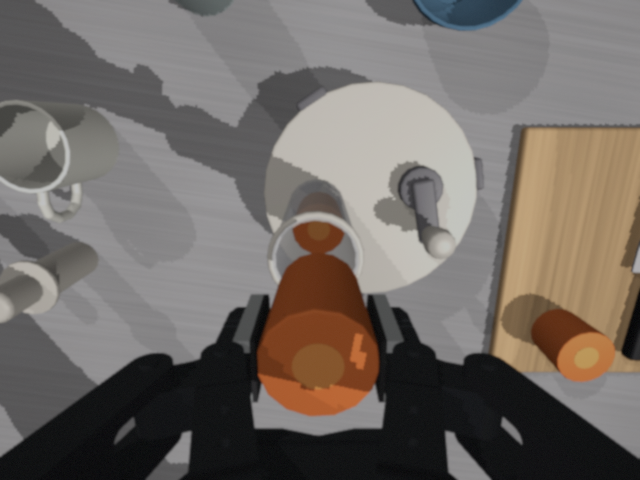

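The first chunk is visible down the tube at (318,232). The rim is centred at column 315 with its far edge at row 211, and the held chunk is centred at column 318, so only a tiny correction is needed.

```bash
python3 -m creep '[[3,-0.05,-0.06,1,0],[3,-0.05,-0.06,2.5,0],[3,-0.05,-0.06,4,0],[3,-0.05,-0.06,4,0],[3,-0.05,-0.06,4.5,0],[3,-0.05,-0.06,5,0],[3,-0.05,-0.06,5.5,0],[3,-0.05,-0.06,5.8,0],[3,-0.05,-0.06,6.1,0],[3,-0.05,-0.06,6.1,0]]'
```

```text
clock: 13.77
tool_pos: [0.5725, 0.0305, 0.2369]
tcp_rot: [-3.141, 0.0, 0.155]
wrist_force: [0.2, 0.3, -1.0]
opening: 0.439
finger_force: 40.4
```

```bash
python3 -m creep '[[8.5,0,0,0,0],[8.5,0,0,0,0],[8.5,0,0,0,0],[8.5,0,0,0,0],[8.5,0,0,0,0],[8.5,0,0,0,0],[8.5,0,0,-3,0],[8.5,0,0,-6,0],[8.5,0,0,-8,0],[8.5,0,0,-8,0],[8.5,0,0,-8,0],[8.5,0,0,-8,0]]'
python3 - <<'E'
from h import *
s=arm.get_state(); p=read_camera("wrist"); q=read_camera("scene");t=read_camera("top")
cv2.imwrite("pics/s5.png",np.hstack([cv2.resize(q["img"][200:290,260:360],None,fx=4,fy=4),cv2.resize(p["img"][100:400,200:480],(400,360))]))
for x in(p,q,t): print([(n,np.round(d["xyz"],3).tolist(),round(d["score"],2)) for n in("carrot_a","tube_mouth","pusher") for d in spotter.tip_of(n,x)[:3]])
row([.45,.297,.30],0.155)
E
```

```text
clock: 14.77
tool_pos: [0.5724, 0.0306, 0.3168]
tcp_rot: [-3.141, 0.001, 0.155]
wrist_force: [-0.2, 0.3, 0.1]
opening: 0.989
finger_force: 0.0
[('carrot_a', [0.573, 0.028, 0.189], 0.7), ('carrot_a', [0.584, 0.29, -0.001], 0.65), ('tube_mouth', [0.575, 0.03, 0.191], 0.58), ('pusher', [0.448, 0.296, 0.0], 0.69)]
[('carrot_a', [0.574, 0.03, 0.186], 0.62), ('carrot_a', [0.77, 0.172, -0.002], 0.34), ('tube_mouth', [0.572, 0.029, 0.223], 0.91), ('tube_mouth', [0.556, 0.476, 0.002], 0.59), ('pusher', [0.449, 0.297, 0.002], 0.79)]
[('pusher', [0.447, 0.299, -0.003], 0.68), ('pusher', [0.543, -0.3, 0.003], 0.63)]
row [ -8.01 -28.22   1.73] turn [-0.  0. -0.]
```

View pics/s5.png

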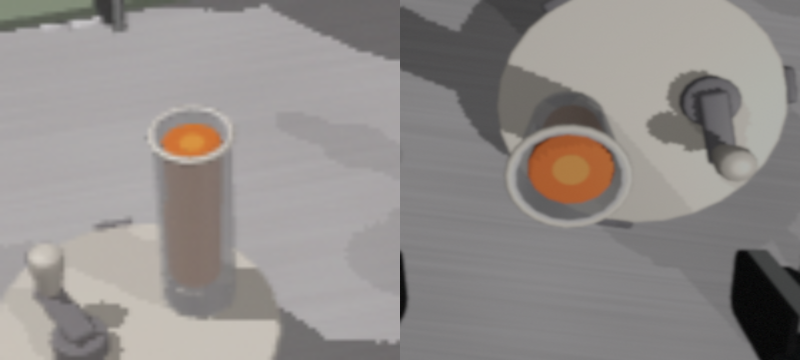

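Both chunks are stacked upright in the tube, with the top of the upper one just below the rim. Next is the pusher.

```bash
python3 -m creep '[[8.5,-1.2,-4,0.2,0],[8.5,-2.3,-8,0.5,0],[8.5,-3.5,-12,1,0],[8.5,-4.6,-16,1.5,0],[8.5,-5.7,-20,3,0],[8.5,-6.8,-24,5,0],[8.5,-8,-28.2,8,0],[8.5,-8,-28.2,10,0],[8.5,-8,-28.2,10,0],[8.5,-8,-28.2,10,0],[8.5,-8,-28.2,10,0],[8.5,-8,-28.2,10,0]]'
python3 - <<'E'
from h import *
s=arm.get_state(); p=read_camera("wrist"); cv2.imwrite("pics/w6.png",p["img"]); T=cam(p,s)
print([(np.round(d["xyz"],3).tolist(),round(d["score"],2)) for d in spotter.tip_of("pusher",p)[:3]])
print(topix(p,T,[[.449,.297,.135],[.449,.297,.091]]).round(0))
row([.449,.297,.100],0.155)
E
```

```text
clock: 16.37
tool_pos: [0.4511, 0.2961, 0.2184]
tcp_rot: [-3.141, -0.002, 0.153]
wrist_force: [0.6, -0.6, -0.2]
opening: 0.998
finger_force: 0.0
[([0.448, 0.297, -0.0], 0.72)]
[[315. 252.]
 [316. 232.]]
row [-0.19 -0.1  11.82] turn [-0.  -0.1 -0.1]
```

View pics/w6.png

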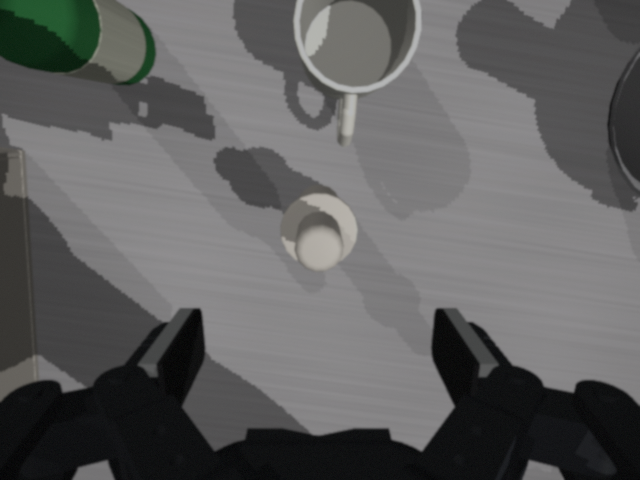

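The grip's top is at (320,248) and the flange at (319,231), about 2 mm from the prediction. The mug handle at (347,120) is clear. I'll descend and grasp.

```bash
python3 -m creep '[[8.5,-0.1,0.05,4,0],[8.5,-0.1,0.05,8,0],[8.5,-0.1,0.05,10.5,0],[8.5,-0.1,0.05,11.8,0],[8.5,-0.1,0.05,11.8,0],[8.5,-0.1,0.05,11.8,0],[2,-0.1,0.05,11.8,0],[2,-0.1,0.05,11.8,0],[2,-0.1,0.05,11.8,0],[2,-0.1,0.05,11.8,0],[2,-0.1,0.05,11.8,0],[2,-0.1,0.05,11.8,0],[2,-0.1,0.05,11.8,0],[2,-0.1,0.05,11.8,0],[2,-0.1,0.05,11.8,0],[2,-0.1,0.05,11.8,0],[2,-0.1,0.05,11.8,0],[2,-0.1,0.05,11.8,0]]' 100
python3 - <<'E'
from h import *
row([.573,.0305,.36],0.155)
E
```

```text
clock: 17.97
tool_pos: [0.4496, 0.2963, 0.1002]
tcp_rot: [-3.141, -0.001, 0.155]
wrist_force: [-0.6, -1.8, 13.7]
opening: 0.334
finger_force: 98.1
row [  8.13  28.15 -25.98] turn [-0.  -0.1 -0. ]
```

```bash
python3 -m creep '[[2,0,0,-2,0],[2,0,0,-5,0],[2,0,0,-9,0],[2,0,0,-13,0],[2,0,0,-17,0],[2,0,0,-21,0],[2,0,0,-24,0],[2,1,3,-26,0],[2,2,7,-26,0],[2,3,11,-26,0],[2,4,15,-26,0],[2,5.5,19,-26,0],[2,7,23,-26,0],[2,8,26,-26,0],[2,8,28.1,-26,0],[2,8,28.1,-26,0],[2,8,28.1,-26,0],[2,8,28.1,-26,0],[2,8,28.1,-26,0],[2,8,28.1,-26,0]]'
python3 - <<'E'
from h import *
s=arm.get_state(); p=read_camera("wrist"); q=read_camera("scene")
cv2.imwrite("pics/s7.png",np.hstack([cv2.resize(q["img"][160:290,260:360],(400,520)),cv2.resize(p["img"][120:,160:480],(400,450)) if 0 else cv2.resize(p["img"][65:,160:480],(400,520))]))
for x in(p,q): print([(n,np.round(d["xyz"],3).tolist(),round(d["score"],2)) for n in("tube_mouth","pusher") for d in spotter.tip_of(n,x)[:2]])
print(np.round(s["tool_pos"],4),np.round(s["q"],2))
E
```

```text
clock: 19.63
tool_pos: [0.5714, 0.0319, 0.3595]
tcp_rot: [-3.141, -0.0, 0.156]
wrist_force: [0.0, -1.1, -0.5]
opening: 0.335
finger_force: 98.8
[('pusher', [0.571, 0.029, 0.258], 0.56)]
[('tube_mouth', [0.571, 0.027, 0.223], 0.91), ('pusher', [0.571, 0.032, 0.258], 0.71)]
[0.5714 0.0319 0.3595] [-0.19  0.6   0.17  1.25 -0.1   1.3  -1.44]
```

View pics/s7.png

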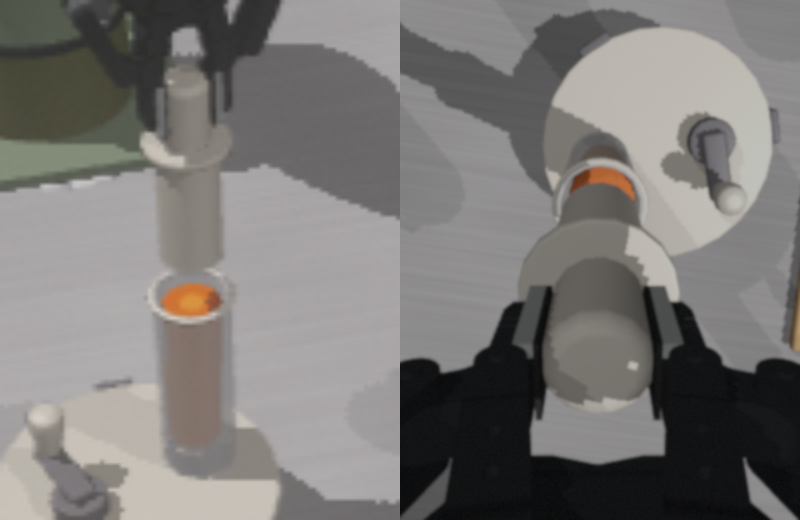

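The pusher hangs upright above the tube. Laterally, shaft and rim both centre on column 600 of the crop. I'll check the tool-x direction from the rim's far edge (full-image row ≈191) and the foot's far edge (row ≈220).

```bash
python3 - <<'E'
from h import *
s=arm.get_state(); p=read_camera("wrist"); T=cam(p,s); r=R.from_euler("xyz",s["tcp_rot"])
img=p["img"]; print(img[180:232:2,320].tolist())
def tool(uv,z): return (r.inv().apply(ray(p,T,uv,z)-s["tool_pos"])*1000).round(1)
print(s["tool_pos"],"rim far",tool((320,191),.225),"rim LR",tool((283,222),.225),tool((356,222),.225),"foot far",[tool((320,v),.2595) for v in(214,219,224)])
E
```

```text
[[79, 82, 87], [71, 76, 86], [71, 77, 87], [71, 77, 87], [71, 77, 87], [100, 106, 112], [156, 162, 167], [172, 178, 182], [160, 163, 169], [102, 121, 163], [54, 98, 174], [51, 97, 174], [51, 98, 175], [54, 101, 179], [57, 105, 184], [72, 100, 154], [87, 92, 99], [88, 92, 95], [89, 93, 95], [88, 93, 96], [88, 92, 95], [89, 93, 95], [88, 92, 95], [89, 93, 96], [87, 92, 94], [87, 92, 95]]
[0.57152029 0.03108574 0.35933817] rim far [ 26.6   1.9 134.3] rim LR [  3.8 -25.1 134.3] [  3.7  28.2 134.3] foot far [array([17.8,  1.7, 99.8]), array([14.5,  1.7, 99.8]), array([11.2,  1.7, 99.8])]
```

```bash
python3 -m creep '[[2,0.1,0,0.5,0],[2,0.1,0,1.5,0],[2,0.1,0,2.5,0],[2,0.1,0,3,0],[2,0.1,0,3.4,0],[2,0.1,0,3.7,0],[2,0.1,0,3.9,0],[2,0.1,0,4,0],[2,0.1,0,4.1,0],[2,0.1,0,4.2,0],[2,0.1,0,4.2,0]]'
```

```text
clock: 20.9
tool_pos: [0.5726, 0.0311, 0.3178]
tcp_rot: [-3.141, -0.001, 0.155]
wrist_force: [-2.5, 0.8, 3.9]
opening: 0.331
finger_force: 99.5
```

```bash
python3 -m creep '[[2,0,0,0.15,0],[2,0,0,0.3,0],[2,0,0,0.45,0],[2,0,0,0.6,0],[2,0,0,0.75,0],[2,0,0,0.9,0],[2,0,0,1.05,0],[2,0,0,1.2,0],[2,0,0,1.3,0],[2,0,0,1.3,0]]'
```

```text
clock: 21.73
tool_pos: [0.5726, 0.0311, 0.3044]
tcp_rot: [-3.141, -0.0, 0.155]
wrist_force: [-0.9, 0.2, 1.2]
opening: 0.334
finger_force: 99.2
```

```bash
python3 -m creep '[[2,0,0,0.15,0],[2,0,0,0.3,0],[2,0,0,0.45,0],[2,0,0,0.6,0],[2,0,0,0.7,0],[2,0,0,0.75,0],[2,0,0,0.75,0]]'
```

```text
clock: 22.32
tool_pos: [0.5725, 0.031, 0.2966]
tcp_rot: [-3.141, 0.0, 0.155]
wrist_force: [-0.5, 0.4, 0.2]
opening: 0.335
finger_force: 99.1
```

```bash
python3 -m creep '[[2,0,0,0.1,0],[2,0,0,0.2,0],[2,0,0,0.2,0],[2,0,0,0.2,0]]'
python3 - <<'E'
from h import *
q=read_camera("scene"); cv2.imwrite("pics/s8.png",cv2.resize(q["img"][180:300,250:370],(600,600)))
E
```

```text
clock: 22.65
tool_pos: [0.5727, 0.0311, 0.2952]
tcp_rot: [-3.141, -0.001, 0.155]
wrist_force: [-1.6, 0.7, 9.8]
opening: 0.333
finger_force: 100.0
```

View pics/s8.png

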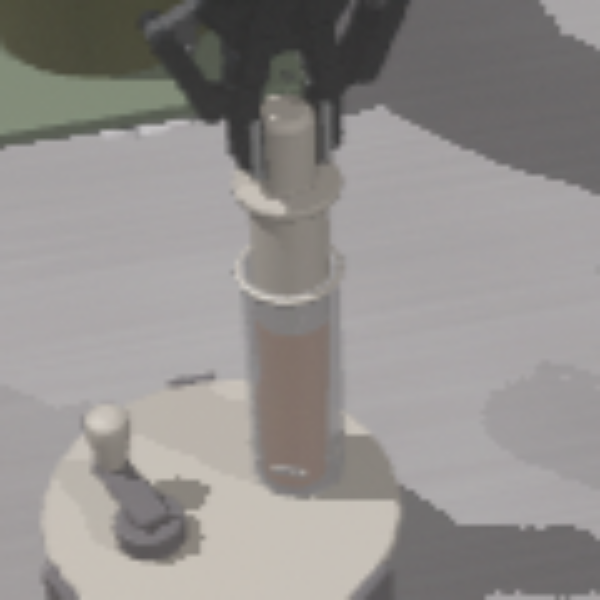

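The stack stands on the disc with the pusher on it, at z as predicted (0.295), and the force is rising. I'll press a little more and hold.

```bash
python3 -m creep '[[2,0,0,0.03,0],[2,0,0,0.06,0],[2,0,0,0.06,0],[2,0,0,0.06,0],[2,0,0,0.06,0],[2,0,0,0.06,0]]'
```

```text
clock: 23.2
tool_pos: [0.5728, 0.0311, 0.2952]
tcp_rot: [-3.141, -0.002, 0.155]
wrist_force: [-3.1, 1.9, 16.6]
opening: 0.333
finger_force: 101.0
```

```bash
python3 -m creep '[[2,0,0,0,0],[2,0,0,0,0],[2,0,0,0,0],[2,0,0,-0.05,0],[2,0,0,-0.08,0],[2,0,0,-0.08,0],[8.5,0,0,-0.08,0],[8.5,0,0,-0.08,0],[8.5,0,0,-0.08,0],[8.5,0,0,-0.08,0],[8.5,0,0,-0.08,0],[8.5,0,0,-0.08,0],[8.5,0,0,-0.08,0],[8.5,0,0,-2,0],[8.5,0,0,-5,0],[8.5,0,0,-9,0],[8.5,0,0,-12,0],[8.5,0,0,-12,0],[8.5,0,0,-12,0],[8.5,0,0,-12,0]]'
python3 - <<'E'
from h import *
p=read_camera("wrist"); q=read_camera("scene")
cv2.imwrite("pics/s9.png",np.hstack([cv2.resize(q["img"][180:300,250:350],(333,400)),cv2.resize(p["img"][80:,160:480],(320,400))]))
for x in(p,q): print([(n,np.round(d["xyz"],3).tolist(),round(d["score"],2)) for n in("pusher","carrot_a") for d in spotter.tip_of(n,x)[:2]])
E
```

```text
clock: 24.87
tool_pos: [0.5724, 0.031, 0.4135]
tcp_rot: [-3.141, 0.001, 0.155]
wrist_force: [-0.7, -0.3, -1.8]
opening: 0.994
finger_force: 0.0
[('pusher', [0.569, 0.03, 0.193], 0.72), ('carrot_a', [0.45, -0.28, 0.046], 0.44)]
[('pusher', [0.572, 0.031, 0.198], 0.92)]
```

View pics/s9.png

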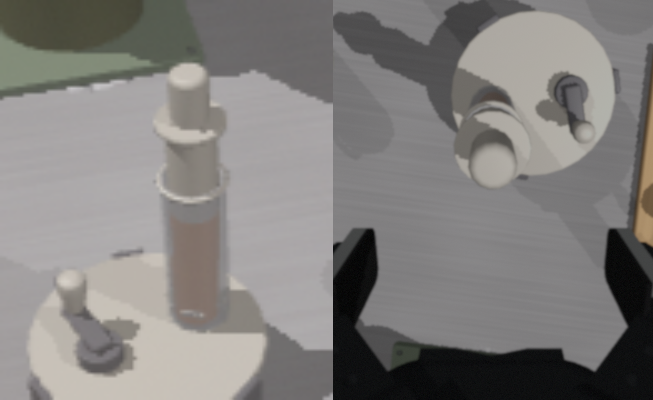

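The pusher stands upright and released in the tube, its foot at z ≈ 0.195 (0.12 above the disc), and the gripper is clear. I'm handing in.

```bash
python3 -c "
from plant import arm
print(arm.sign_off())"
```

```text
the job is handed in; nothing more can be done
None
```

The job is handed in: both slim chunks are in the feed tube and were pressed to a hard stop on the disc at about 17 N, with the pusher released upright on top at 24.9 s; sign-off gave no verdict, so the result is unconfirmed.

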